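# Square a tube block up in its locating bay

### The arm

A 7-joint arm with a two-finger parallel gripper is mounted at the origin on the work surface. World frame = base frame: x ahead of the robot, y to its left, z up, the work surface at z = 0. Lengths are in m, angles in degrees, forces in N, time in s.
With the tool pointing down it reaches from about 0.35 to 0.775 m from the base axis. Payload 3.1 kg.
Tool frame: the origin (TCP) lies on the centre line of the jaws, within the pads' length; the fingertips stand 17 mm ahead of it and the grasp point (between the pads) lies 2 mm behind it (robot.tip_reach is the distance from the TCP to the fingertips, in m); z points along the fingers, y is the line along which they close (so a half turn about z gives the same grasp; the last joint's range is limited). The gripper opens to 85 mm and grips with 20 to 120 N. Pads are 22 mm wide; open, the fingers measure 114 mm over their backs; the gripper's body (76 mm by 85 mm) begins 54 mm behind the grasp point. The pads swing forward as they close: fully open they stand 13 mm farther back than shut.
Start: joints at [-71.717, 17.813, 0.802, 86.603, -0.252, 75.585, -1.558], TCP at [0.194, 0.515, 0.248] pointing down, gripper open.
Joint ranges: [-154.91, 154.91], [-16.99, 109.72], [-72.82, 74.43], [7.12, 147.25], [-82.49, 262.49], [11.32, 116.49], [-174.64, 174.64]. Speed limits (degrees/s): [159.86, 159.86, 180, 180, 180, 180, 180].

### API

Orientations are given as [roll, pitch, yaw] about the fixed x, y, z axes, in that order (R = Rz(yaw) Ry(pitch) Rx(roll)).
In Python, from station import robot, fingers, vision, workorder, recognise gives the robot as it stands. Calls block until the motion is done:
- robot.move_to(position, orientation): joint-space move of the TCP to a pose.
- robot.line_to(position, orientation=None, velocity=0.15, f_stop=None): straight line of the TCP; orientation=None keeps the orientation; velocity is the mean speed in m/s. With f_stop (N) it stops when the force on the tool has changed by that much, and returns True; else False.
- robot.move_j(angles): joint-space move.
- fingers.gripper_to(opening, force=None): opening from 0.0 (shut) to 1.0 (fully open); force is the grip in N (None keeps the last); returns when the fingers have stopped.
- robot.pause(seconds).
- robot.inverse_kinematics(position, orientation): joint angles nearest the present ones, or None.
- vision.grab_frame(name): name is "scene" or "top"; returns the picture (420x560x3 uint8, red, green, blue); there is no depth.
- vision.calibration(name): a dict with "mtx" (3x3 intrinsics, pixels), "k1" (the pictures are not rectified: a ray, as slopes to the right and down, at radius r is drawn at 1 + k1 r^2 times it, then the intrinsics apply), "extrinsics" (4x4, takes a point from world to camera coordinates). Camera axes: x right, y up, looking along -z (the intrinsics and any distortion apply to the point x, -y, -z); pixel columns grow to the right and rows downward; lengths in m; the calibration is good to about 2 mm. A picture is of the moment at which its call begins. calibration takes no time and is no camera call.
A pose or a line that the arm cannot do raises robot.PlanningError and nothing moves.
- workorder.close_job(): hands the job in; it is judged then, once.
Trained networks look in the newest picture that a camera, given by its name, has taken for a name from the list of things; names that differ only in an ending like _2 or _b are one class to them, and where a whole thing is asked for, a point or a joint stands for the part that bears it (a point fixed in the world has none). Each returns a list of dicts, best first, with "p" (0 to 1); they miss things now and then, are a little off and sometimes report something else, mostly with a low value. They report only what shows in the picture. A call takes as long as a camera call. They do not tell look-alikes from the thing itself.
- recognise(label, camera): "rect" ([centre column, centre row, width, height] in pixels, round what is visible of it).
Readings, each from a call of its own:
- robot.current_time_s(): time.
- robot.current_joint_positions(): joint angles.
- robot.current_dq(): joint speeds.
- robot.current_joint_torque(): joint torques, N m.
- robot.current_tool_pos(): TCP position.
- robot.current_eef_rot(): TCP orientation.
- robot.current_contact_force(): force on the tool from outside, world axes, zero at the start.
- robot.current_torque(): the same for the moment, N m.
- robot.current_finger_gap(): opening from 0.0 (shut) to 1.0 (fully open).
- robot.current_gripper_force(): force on a finger pad.
Only numpy, scipy, OpenCV 4.12 (cv2) and the standard library are available. Lean on these libraries where they do the work, as an engineer would, in place of code of your own. Each camera call takes 0.05 s, during which the arm holds its last target. There are 200 camera calls.

### The job

Push the thick white tube block along the bench into the bay of the T-shaped metal fence that it stands in front of, until its long side lies flat against the long back fence and its end lies flat against the middle rib. Only push it with the fingers: do not lift or tip it, and leave everything else on the bench where it is.

Things in the scene. Friction and masses are not known exactly. Their poses are not given: they have to be found in the camera images.
- block: Tube block to push: solid white plastic, 4 x 5 grid of dark wells drawn on its top, 96 mm along its x, 116 along y, 45 tall, 0.3 to 0.65 kg, loose, too wide to pinch. Origin: centre of its underside, z up. Starts 65 to 120 mm short of the back fence, left or right of the rib's line, turned up to 20 degrees from the fence; its +x side is the one that goes to the back fence.
- fence: T-shaped aluminium fence fixed to the bench, 25 mm tall, up to 9 degrees askew. Origin on the bench where the back fence's face meets the rib's centreline; x points away from the robot, y left. Back fence: face at x = 0, 12 mm thick, y -180 to +180 mm. Rib: x -105 to 0, 12 mm thick, faces at y = +6 and -6. The bays are the two inside corners.
- home_left (a point): Where the block's origin lies when it is home in the left bay: x = -48, y = +64 mm in the fence's frame, on the bench; axes as the fence's.
- home_right (a point): The same for the right bay: x = -48, y = -64 mm in the fence's frame.
- plate: Bystander, not to be moved: thin white 96-well plate with the finer grid of wells, 86 x 128 mm and only 15 mm tall, in front of the other bay. Origin: centre of its underside.
- jar: Bystander, not to be moved. Clear screw-cap jar, 38 mm diameter, 55 mm tall, behind the fence. Origin: centre of its underside.
- bottle: Bystander, not to be moved. Amber reagent bottle with a blue cap, 74 mm diameter, 170 mm tall, out to the robot's right. Origin: centre of its underside.
- tipbox: Bystander, not to be moved. Grey pipette-tip box with a clear lid, 84 x 122 x 62 mm, out to the robot's left. Origin: centre of its underside.
- bin: Bystander, not to be moved. White open bin, 120 x 160 x 90 mm, out to the right, near the robot. Origin: centre of its underside.
- spatula: Bystander, not to be moved. Steel lab spoon, 160 mm long, lying to the right of the fence. Origin: centre of its underside.
- vial: Bystander, not to be moved. Small amber vial with a white cap, 26 mm diameter, 45 mm tall, to the left of the fence. Origin: centre of its underside.
There are look-alikes about, which are no part of the job. Leave any turquoise look-alike of the block alone.

How it is judged:
By the outcome, as a careful person would: the job done as asked, in the order asked, and still so for the second after the job is handed in, with the robot touching nothing.
It also fails if it takes over 48 s, if anything falls off the work surface, if the arm or the gripper's body presses on something with over 40 N, if the wrist force passes 120 N, or if a joint passes its speed limit or range.

## Working session

There is one attempt and no reset: what is moved stays moved. The work goes in short steps, each a Python script; the robot and the scene stay as the last script left them, time stands still between calls to the robot, and variables do not carry over. Pictures are saved under pics/ and viewed, at most 10 in all, crops included, and the job is handed in when it is done.

```bash
ls; mkdir -p pics; cat > h.py <<'E'
import numpy as np, cv2
from station import robot, fingers, vision, workorder, recognise
def cal(n):
    c=vision.calibration(n); return np.array(c["mtx"]),c["k1"],np.array(c["extrinsics"])
def proj(n,P):
    K,k,T=cal(n); P=np.atleast_2d(P); c=P@T[:3,:3].T+T[:3,3]
    s=np.c_[c[:,0],-c[:,1]]/(-c[:,2:3]); s=s*(1+k*(s**2).sum(1,keepdims=True))
    return s*[K[0,0],K[1,1]]+K[:2,2]
def unproj(n,px,z):
    K,k,T=cal(n); px=np.atleast_2d(px).astype(float); d=(px-K[:2,2])/[K[0,0],K[1,1]]; s=d.copy()
    for _ in range(30): s=d/(1+k*(s**2).sum(1,keepdims=True))
    r=np.c_[s[:,0],-s[:,1],-np.ones(len(s))]@T[:3,:3]; o=-T[:3,:3].T@T[:3,3]
    return (o+r*((z-o[2])/r[:,2:3]))[:,:2]
def snap(n,f):
    im=vision.grab_frame(n); cv2.imwrite(f,im[:,:,::-1]); return im
E
python3 - <<'E'
from h import *
for n in("top","scene"):
    snap(n,f"pics/{n}0.png")
    for l in("block","fence","plate","jar","vial","spatula","tipbox","bottle","bin"):
        print(n,l,[(np.round(d["rect"]).astype(int).tolist(),round(d["p"],2)) for d in recognise(l,n)][:4])
    K,k,T=cal(n);print(K[0,0],k,-T[:3,:3].T@T[:3,3])
E
```

```text
pics
top block [([310, 192, 44, 38], 0.98), ([379, 325, 53, 53], 0.89), ([172, 245, 56, 56], 0.81)]
top fence [([273, 155, 128, 47], 0.63)]
top plate [([224, 196, 50, 40], 0.63)]
top jar [([264, 115, 8, 15], 0.76)]
top vial [([143, 152, 12, 13], 0.55)]
top spatula [([401, 174, 16, 58], 0.91), ([262, 116, 12, 15], 0.54)]
top tipbox [([86, 230, 58, 42], 0.63)]
top bottle [([456, 202, 41, 31], 0.76)]
top bin [([430, 260, 74, 56], 0.95)]
524.0420529183124 0.06692092103870069 [0.35610176 0.00413269 1.45697519]
scene block [([361, 198, 47, 38], 0.97), ([241, 231, 44, 35], 0.95), ([192, 168, 47, 30], 0.61)]
scene fence [([280, 258, 150, 41], 0.88)]
scene plate [([321, 234, 44, 24], 0.74)]
scene jar [([293, 288, 19, 24], 0.83)]
scene vial [([419, 254, 10, 14], 0.62)]
scene spatula [([132, 248, 26, 40], 0.93)]
scene tipbox [([439, 203, 52, 36], 0.85), ([278, 260, 144, 40], 0.62)]
scene bottle [([99, 210, 37, 59], 0.62)]
scene bin [([134, 194, 68, 46], 0.92)]
393.67454087321374 0.004232821796981523 [ 1.43292534 -0.03100704  0.68102708]
```

```bash
python3 - <<'E'
import cv2
a=cv2.imread("pics/top0.png")
cv2.imwrite("pics/topc.png",cv2.resize(a[95:365,60:480],(800,514),interpolation=3))
cv2.imwrite("pics/close.png",cv2.resize(a[125:225,190:370],None,fx=4.4,fy=4.4,interpolation=2))
E
```

```text
(no output)
```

View pics/topc.png

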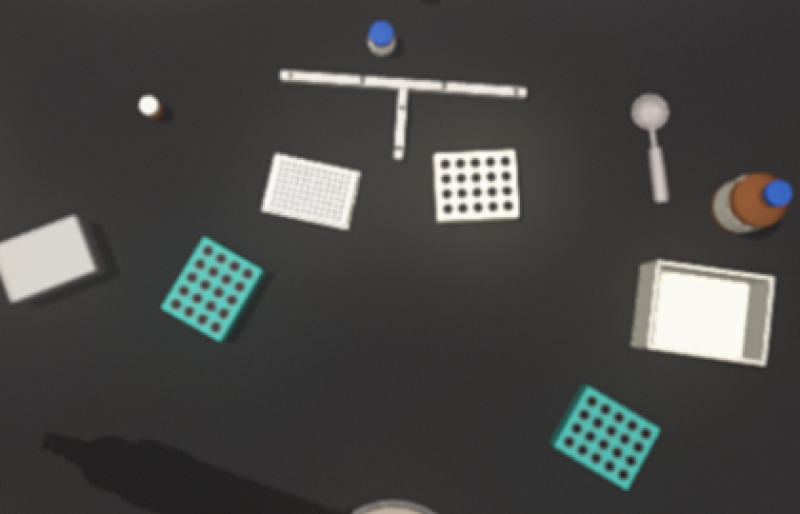

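View pics/close.png

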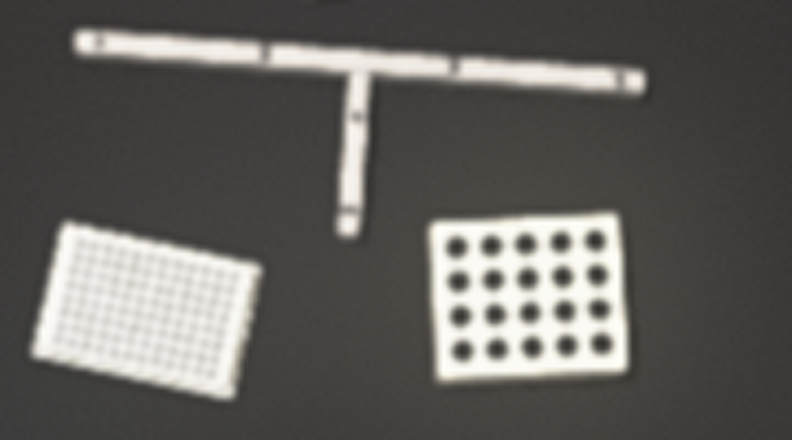

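Candidates are the white 4x5 block at (310,192), turquoise look-alikes at (172,245) and (379,325), and the white fine-grid plate at (224,196). The close crop confirms (310,192): white, with 4x5 dark wells, right of the rib, so it goes in the right bay. Next I fit the poses.

```bash
cat >> h.py <<'E'
from scipy.optimize import minimize
def box(x0,x1,y0,y1,h): return np.array([[x,y,z] for x in(x0,x1) for y in(y0,y1) for z in(0,h)],float)
BLOCK=[box(-.048,.048,-.058,.058,.045)]
FENCE=[box(0,.012,-.18,.18,.025),box(-.105,0,-.006,.006,.025)]
S=8
def fit(n,im,parts,x0,pad=12,thr=130,top=True):
    def render(v,org,shape):
        c,s=np.cos(v[2]),np.sin(v[2]); m=np.zeros(shape,np.uint8)
        for b in parts:
            P=b@np.array([[c,-s,0],[s,c,0],[0,0,1]]).T+[v[0],v[1],0]
            p=(proj(n,P)-org+.5)*S
            h=cv2.convexHull(p.astype(np.float32)); cv2.fillPoly(m,[np.round(h*16).astype(np.int32)],1,shift=4)
        return m
    c0,s0=np.cos(x0[2]),np.sin(x0[2])
    p=np.vstack([proj(n,b@np.array([[c0,-s0,0],[s0,c0,0],[0,0,1]]).T+[x0[0],x0[1],0]) for b in parts])
    a=np.floor(p.min(0)-pad).astype(int); b=np.ceil(p.max(0)+pad).astype(int)
    g=im[a[1]:b[1],a[0]:b[0]].astype(np.float32).min(2)
    g=cv2.resize(g,None,fx=S,fy=S,interpolation=cv2.INTER_CUBIC)
    m=(g>thr).astype(np.uint8)
    if len(parts)==1: m=cv2.morphologyEx(cv2.copyMakeBorder(m,99,99,99,99,0),cv2.MORPH_CLOSE,np.ones((6*S,6*S)))[99:-99,99:-99]
    # keep the component(s) near the model
    r=cv2.dilate(render(x0,a,m.shape),np.ones((3,3))); k,L=cv2.connectedComponents(m)
    best=np.argmax([0]+[(r[L==i]).sum() for i in range(1,k)]); m=(L==best).astype(np.uint8)
    f=lambda q:(render(q*[.01,.01,.05]+x0,a,m.shape)!=m).sum()/m.sum()
    q=min((minimize(f,np.array(s,float),method="Nelder-Mead",options=dict(initial_simplex=np.array(s)+np.vstack([np.zeros(3),np.eye(3)*w]),xatol=.005,fatol=1e-4)) for s in([0,0,0],[0,0,2],[0,0,-2],[1,1,0]) for w in(1,-.5)),key=lambda r:r.fun)
    return q.x*[.01,.01,.05]+x0,q.fun
def rel(b,f):
    c,s=np.cos(f[2]),np.sin(f[2]); d=b[:2]-f[:2]
    return np.array([c*d[0]+s*d[1],-s*d[0]+c*d[1]])*1000,np.degrees(b[2]-f[2])
E
python3 - <<'E'
from h import *
im=cv2.imread("pics/top0.png")[:,:,::-1]
print(unproj("top",[[310,192],[272,140],[269,177],[207,135],[337,143]],.025),robot.tip_reach)
fx=unproj("top",[272,141],.025)[0]; e=unproj("top",[[207,135],[337,143]],.025); d=e[0]-e[1]
f0=np.array([*fx,np.arctan2(-d[0],d[1])]); 
b0=np.array([*unproj("top",[310,192],.045)[0],0.02])
for t in(110,140):
    f,ef=fit("top",im,FENCE,f0,thr=t); b,eb=fit("top",im,BLOCK,b0,pad=8,thr=t)
    print(t,f,ef,b,eb,rel(b,f),np.degrees([f[2],b[2]]))
np.save("f.npy",f);np.save("b.npy",b)
E
```

```text
[[ 0.56304165 -0.11529559]
 [ 0.70775402 -0.0088576 ]
 [ 0.60350439 -0.00164722]
 [ 0.71905768  0.17169374]
 [ 0.70165029 -0.19000352]] 0.017
110 [ 0.70863026 -0.00651202 -0.05855424] 0.10171302844570171 [ 0.56241422 -0.11299985  0.05981043] 0.024301487049050708 (array([-139.73370039, -114.86200764]), np.float64(6.7817959856691274)) [-3.35491095  3.42688504]Traceback (most recent call last):
  File "<stdin>", line 8, in <module>
  File "h.py", line 40, in fit
    q=min((minimize(f,np.array(s,float),method="Nelder-Mead",options=dict(initial_simplex=np.array(s)+np.vstack([np.zeros(3),np.eye(3)*w]),xatol=.005,fatol=1e-4)) for s in([0,0,0],[0,0,2],[0,0,-2],[1,1,0]) for w in(1,-.5)),key=lambda r:r.fun)
  File "h.py", line 40, in <genexpr>
    q=min((minimize(f,np.array(s,float),method="Nelder-Mead",options=dict(initial_simplex=np.array(s)+np.vstack([np.zeros(3),np.eye(3)*w]),xatol=.005,fatol=1e-4)) for s in([0,0,0],[0,0,2],[0,0,-2],[1,1,0]) for w in(1,-.5)),key=lambda r:r.fun)
           ~~~~~~~~^^^^^^^^^^^^^^^^^^^^^^^^^^^^^^^^^^^^^^^^^^^^^^^^^^^^^^^^^^^^^^^^^^^^^^^^^^^^^^^^^^^^^^^^^^^^^^^^^^^^^^^^^^^^^^^^^^^^^^^^^^^^^^^^^^^^^^^^^^^^^^^
    res = _minimize_neldermead(fun, x0, args, callback, bounds=bounds,
                               **options)
    fsim[j] = func(sim[j])
              ~~~~^^^^^^^^
    fx = function(np.copy(x), *(wrapper_args + args))
  File "h.py", line 39, in <lambda>
    f=lambda q:(render(q*[.01,.01,.05]+x0,a,m.shape)!=m).sum()/m.sum()
                ~~~~~~^^^^^^^^^^^^^^^^^^^^^^^^^^^^^^
  File "h.py", line 26, in render
    p=(proj(n,P)-org+.5)*S
       ~~~~^^^^^
  File "h.py", line 6, in proj
    K,k,T=cal(n); P=np.atleast_2d(P); c=P@T[:3,:3].T+T[:3,3]
          ~~~^^^
  File "h.py", line 4, in cal
    c=vision.calibration(n); return np.array(c["mtx"]),c["k1"],np.array(c["extrinsics"])
ValueError: time passes only in moves, steps and waits
```

```bash
cat >> h.py <<'E'
import functools
cal=functools.lru_cache(cal)
def P(f,x,y,z):
    c,s=np.cos(f[2]),np.sin(f[2]); x/=1000;y/=1000
    return [f[0]+c*x-s*y,f[1]+s*x+c*y,z]
E
cat > m1.py <<'E'
from h import *
im=cv2.imread("pics/top0.png")[:,:,::-1]
f0=np.array([.7086,-.0065,-.055]);b0=np.array([.5624,-.113,.06])
F=[];B=[]
for t in(100,130,155):
    f,ef=fit("top",im,FENCE,f0,thr=t); b,eb=fit("top",im,BLOCK,b0,pad=8,thr=t)
    F.append(f);B.append(b);print(t,f,round(ef,3),b,round(eb,3),rel(b,f))
f=np.mean(F,0);b=np.mean(B,0)
np.save("f.npy",f);np.save("b.npy",b)
(bx,by),a=rel(b,f); yaw=np.degrees(f[2])
robot.move_to(P(f,bx-105,by,.2),[180,0,yaw])
fingers.gripper_to(0.8)
robot.line_to(P(f,bx-105,by,.03),velocity=.2)
print(robot.current_time_s(),robot.current_tool_pos(),robot.current_contact_force(),robot.current_joint_positions())
snap("scene","pics/s1.png");snap("top","pics/t1.png")
E
python3 m1.py && python3 -c "
import cv2;a=cv2.imread('pics/s1.png')[130:330,170:460];b=cv2.imread('pics/t1.png')[110:310,180:470]
cv2.imwrite('pics/v1.png',cv2.resize(cv2.hconcat([a,b]),None,fx=1.37,fy=1.37))"
```

```text
100 [ 0.70890471 -0.00593696 -0.0574673 ] 0.084 [ 0.56228244 -0.11349192  0.06343426] 0.038 (array([-140.20274249, -115.79875211]), np.float64(6.927149430547884))
130 [ 0.70820388 -0.00687833 -0.05733194] 0.188 [ 0.56271956 -0.11341232  0.06287773] 0.015 (array([-139.14083209, -114.6952872 ]), np.float64(6.887506790774651))
155 [ 0.7085727  -0.00619535 -0.05343689] 0.999 [ 0.56235945 -0.11377921  0.06355881] 0.033 (array([-140.25833177, -115.23976191]), np.float64(6.703359446835231))
4.725 [ 0.45859454 -0.10814168  0.03089849] [ 0.3426667  -0.14453258  0.10137922] [-25.03450402  29.5679361   46.77376478 115.31213626 -29.32790824
  47.24883875 -54.65040177]
```

View pics/v1.png

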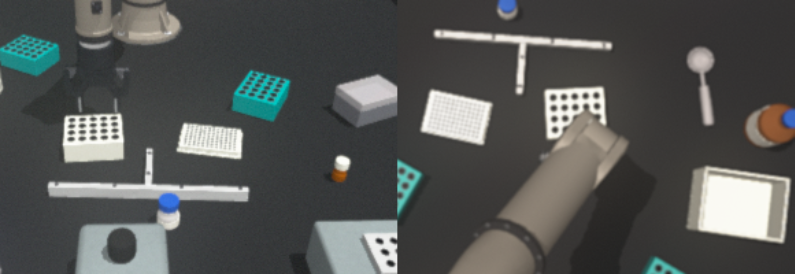

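The gripper stands behind the white block with a finger at each side, about 46 mm clear, and nothing else is near. I'll push along the fence's x.

```bash
cat > m2.py <<'E'
from h import *
f=np.array([.7088,-.0063,-.058]);np.save("f.npy",f);b=np.load("b.npy");(bx,by),a=rel(b,f)
yaw=np.degrees(f[2]);T=robot.current_tool_pos
def log(s,r): print(s,r,np.round(rel(np.array([*T()[:2],f[2]]),f)[0],1),np.round(robot.current_contact_force(),1),round(robot.current_time_s(),2))
r=robot.line_to(P(f,-125,by,.03),[180,0,yaw],velocity=.07,f_stop=25);log("push",r)
if not r: r=robot.line_to(P(f,-98,by,.03),velocity=.03,f_stop=15);log("seat",r)
robot.line_to(P(f,rel(np.array([*T()[:2],0]),f)[0][0]-30,by,.03),velocity=.15)
robot.line_to(P(f,-150,by,.15),velocity=.25);log("up",0)
E
python3 m2.py; cat > look.py <<'E'
from h import *
import sys
f=np.load("f.npy");im=snap("top",f"pics/t{sys.argv[1]}.png")
guess=P(f,float(sys.argv[2]),float(sys.argv[3]),0);
b,e=fit("top",im,BLOCK,np.array([*guess[:2],f[2]]),pad=6,thr=130);print(rel(b,f),e)
cv2.imwrite(f"pics/c{sys.argv[1]}.png",cv2.resize(im[120:240,190:390,::-1],None,fx=4,fy=4,interpolation=2))
E
python3 look.py 2 -50 -115
```

```text
push False [-125.1 -115.5] [-1.1 -0.  -1. ] 6.69
seat True [-112.7 -115.7] [-0.1  0.2 -0.2] 7.28
up 0 [-149.4 -115.2] [ 0.7  0.4 -0.4] 8.25
(array([ -41.63930028, -121.20927142]), np.float64(1.5260017031842432)) 0.30948455957761994
```

View pics/c2.png

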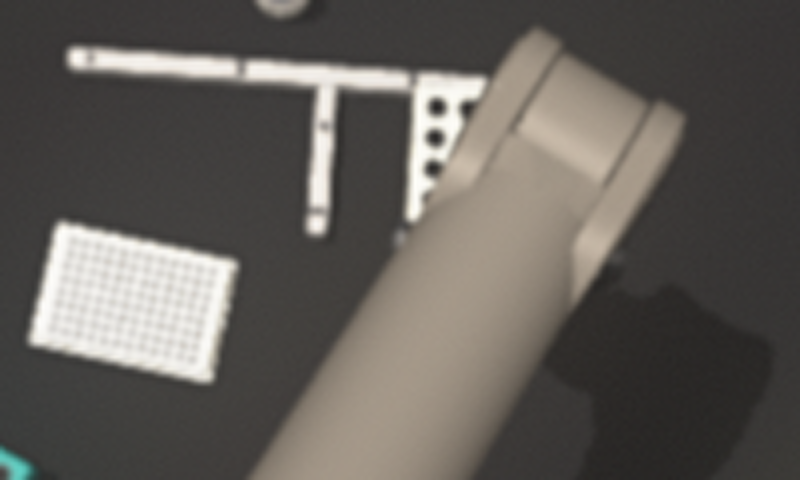

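The block is up against the back fence, its top-left corner at crop (415,78), and it looks square to it. Next is the side push towards the rib.

```bash
cat > m3.py <<'E'
from h import *
f=np.load("f.npy");yaw=np.degrees(f[2]);T=robot.current_tool_pos
R=lambda:rel(np.array([*T()[:2],f[2]]),f)[0]
def log(s,r): print(s,r,np.round(R(),1),np.round(T()[2],3),np.round(robot.current_contact_force(),1),round(robot.current_time_s(),2))
q0=np.array(robot.current_joint_positions());best=None
for d in(90,-90):
    q=[robot.inverse_kinematics(P(f,-50,y,z),[180,0,yaw+d]) for y,z in((-225,.15),(-225,.03),(-135,.03))]
    if all(v is not None for v in q):
        c=np.abs(np.array(q[0])-q0).max();print(d,c,np.round(q[0]))
        if best is None or c<best[0]: best=(c,d)
d=best[1]
robot.move_to(P(f,-50,-225,.15),[180,0,yaw+d]);fingers.gripper_to(.5)
robot.line_to(P(f,-50,-225,.03),velocity=.2);log("down",0)
r=robot.line_to(P(f,-50,-150,.03),velocity=.07,f_stop=25);log("push",r)
if not r: r=robot.line_to(P(f,-50,-120,.03),velocity=.03,f_stop=15);log("seat",r)
robot.line_to(P(f,-50,R()[1]-30,.03),velocity=.15)
robot.line_to(P(f,-50,R()[1],.15),velocity=.25);log("up",0)
E
python3 m3.py; python3 look.py 3 -48 -64
```

```text
90 87.96472180131761 [  4.  39.  25.  71. -16.  73.  25.]
-90 73.86633612331795 [ -14.   52.   66.   72.  -46.   84. -136.]
down 0 [ -49.3 -225.8] 0.031 [0.1 0.2 0.4] 10.59
push False [ -50.  -149.7] 0.03 [-0.3 -1.4  0.2] 11.82
seat True [ -50.4 -134.5] 0.031 [-0.  -1.2  1.4] 12.59
up 0 [ -49.9 -163.1] 0.15 [-1.   0.4 -0.5] 13.56
(array([-44.60803561, -52.12241573]), np.float64(0.14986473923940125)) 0.34063077191148283
```

View pics/c3.png

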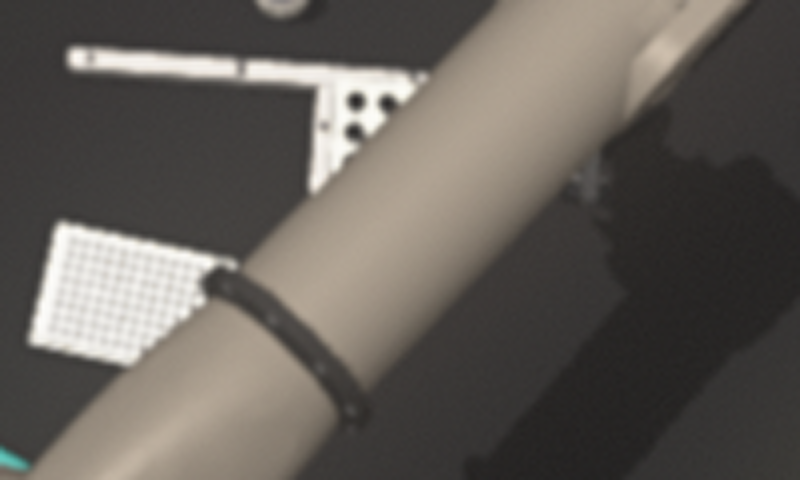

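The block's end is at the rib, crop x about 338. I'll re-seat it against the back fence, since the last contact depths differed by 4 mm, then clear the arm and check from both cameras.

```bash
cat > m4.py <<'E'
from h import *
f=np.load("f.npy");yaw=np.degrees(f[2]);T=robot.current_tool_pos
R=lambda:rel(np.array([*T()[:2],f[2]]),f)[0]
def log(s,r): print(s,r,np.round(R(),1),np.round(robot.current_contact_force(),1),round(robot.current_time_s(),2))
robot.move_to(P(f,-160,-66,.15),[180,0,yaw]);fingers.gripper_to(.6)
robot.line_to(P(f,-150,-66,.03),velocity=.2)
r=robot.line_to(P(f,-120,-66,.03),velocity=.06,f_stop=20);log("near",r)
if not r: r=robot.line_to(P(f,-98,-66,.03),velocity=.025,f_stop=20);log("seat",r)
robot.line_to(P(f,R()[0]-30,-66,.03),velocity=.15)
robot.line_to(P(f,-150,-66,.2),velocity=.25)
robot.move_to([.3,.45,.25],[180,0,0]);log("clear",0)
E
python3 m4.py; python3 look.py 4 -48 -64; python3 - <<'E'
from h import *
im=snap("scene","pics/s4.png")
f=np.load("f.npy")
# re-place the fence from the clear picture: left half etc. compared by eye
cv2.imwrite("pics/sc4.png",cv2.resize(im[190:300,180:380,::-1],None,fx=4,fy=4,interpolation=2))
E
```

```text
near False [-120.2  -66.1] [ 0.6 -0.7  0.6] 16.47
seat True [-112.8  -65.9] [-0.7  0.5 -0.3] 17.07
clear 0 [-433.2  430.8] [-0.4  0.6 -0.4] 20.32
(array([-44.75183705, -58.05627723]), np.float64(0.6861739696787154)) 0.1636397770032568
```

View pics/c4.png

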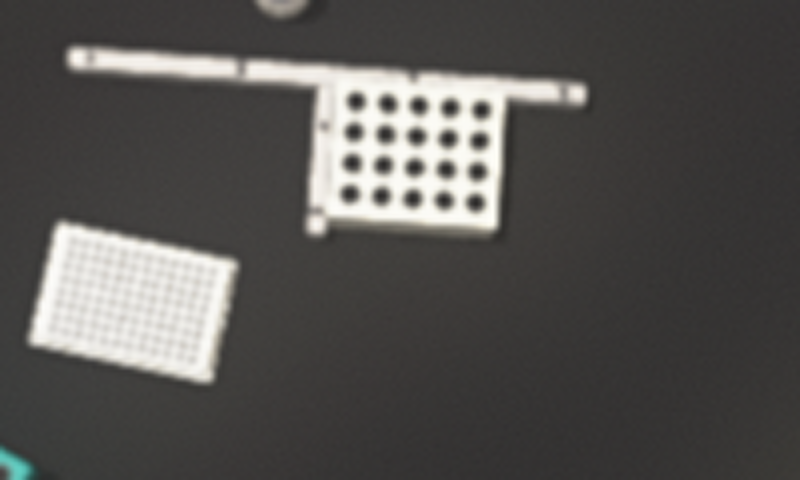

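View pics/sc4.png

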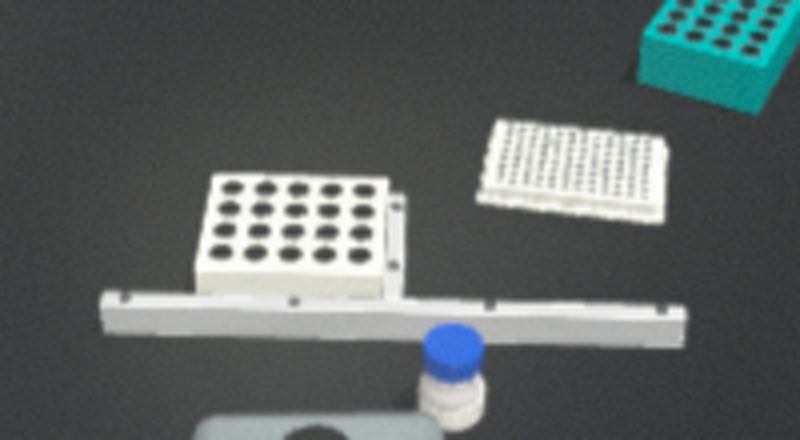

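Block in the corner, with no dark gap at either face (top crop 330,150 and 415,80). I'll check its pose numerically from the well centres.

```bash
python3 - <<'E'
from h import *
f=np.load("f.npy")
def wells(img,S=8):
    im=cv2.imread(img)[:,:,::-1];out=[]
    g=cv2.resize(im.min(2)[130:235,255:350].astype(np.float32),None,fx=S,fy=S,interpolation=2)
    k,L,st,c=cv2.connectedComponentsWithStats((g<140).astype(np.uint8))
    c=np.array([c[i] for i in range(1,k) if 8*S*S<st[i,4]<40*S*S and max(st[i,2:4])<8*S])
    return (c+.5)/S-.5+[255,130]
for n in("top0","t4"):
    w=wells(f"pics/{n}.png");X=unproj("top",w,.045);m=X.mean(0)
    # principal direction along y
    u=np.linalg.svd(X-m)[2][0];u*=np.sign(u[1]);print(n,len(w),rel(np.array([*m,np.arctan2(-u[0],u[1])]),f))
E
```

```text
top0 20 (array([-141.42367298, -115.06168674]), np.float64(6.79787509856207))
t4 20 (array([-50.36147501, -64.82956536]), np.float64(0.09184696941232103))
```

The pose is within about 1 mm of home and 0.1° of square. One last gentle side push will confirm the rib contact.

```bash
cat > m5.py <<'E'
from h import *
f=np.load("f.npy");yaw=np.degrees(f[2]);T=robot.current_tool_pos
R=lambda:rel(np.array([*T()[:2],f[2]]),f)[0]
def log(s,r): print(s,r,np.round(R(),1),np.round(robot.current_contact_force(),1),round(robot.current_time_s(),2))
robot.move_to(P(f,-150,-66,.2),[180,0,yaw])
robot.move_to(P(f,-50,-175,.2),[180,0,yaw-90]);fingers.gripper_to(.5)
robot.line_to(P(f,-50,-170,.03),velocity=.2)
r=robot.line_to(P(f,-50,-143,.03),velocity=.08,f_stop=20);log("near",r)
if not r: r=robot.line_to(P(f,-50,-125,.03),velocity=.025,f_stop=20);log("seat",r)
robot.line_to(P(f,-50,R()[1]-30,.03),velocity=.15)
robot.line_to(P(f,-50,R()[1],.2),velocity=.25)
robot.move_to(P(f,-200,-66,.25),[180,0,yaw]);robot.move_to([.3,.45,.25],[180,0,0]);log("clear",0)
im=snap("top","pics/t5.png")
a=cv2.imread("pics/top0.png")[:,:,::-1]
d=(np.abs(im.astype(int)-a).max(2)>60).astype(np.uint8);k,L,st,c=cv2.connectedComponentsWithStats(d)
print([(s[:4].tolist(),int(s[4])) for s in st[1:] if s[4]>12])
cv2.imwrite("pics/c5.png",cv2.resize(im[95:365,60:480,::-1],(800,514),interpolation=3))
E
python3 m5.py
```

```text
near False [ -49.7 -141.7] [-0.5 -1.  -0.4] 25.49
seat False [ -50.3 -134.1] [ -0.9 -11.2  -1.3] 26.36
clear 0 [-432.9  430.7] [-0.3  0.7 -0.1] 30.72
[([271, 141, 62, 71], 2541), ([0, 296, 90, 124], 4424), ([0, 383, 31, 37], 639), ([229, 391, 5, 6], 17), ([275, 405, 16, 6], 54), ([259, 411, 10, 5], 26), ([227, 413, 14, 7], 77)]
```

View pics/c5.png

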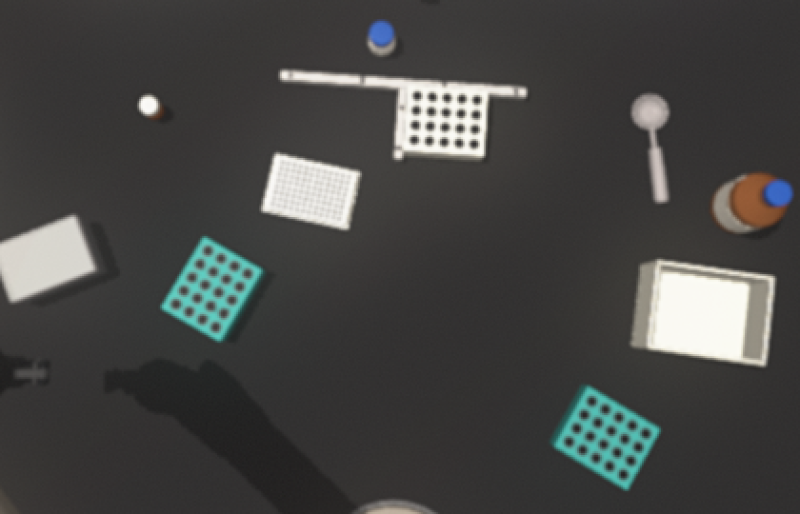

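The block sits in the right bay corner (445,120), contact repeated at the same depth (-134), and nothing else moved. I'm handing it in.

```bash
python3 -c "
from station import workorder
print(workorder.close_job())"
```

```text
the job is handed in; nothing more can be done
None
```

I pushed the white tube block into the right bay and handed the job in at about 31 s; it lies against the back fence and the rib, within about 1 mm and 0.1° by the camera, and nothing else on the bench moved.

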